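# Bring a calibration weight over the scale with tongs

## Robot

A 6-joint arm with a two-finger parallel gripper is mounted at the origin on a cart in front of the work surface, level with it; the furniture and walls round the work are solid. World frame = base frame: x ahead of the robot, y to its left, z up, the work surface at z = 0. Lengths are in mm, angles in rad, forces in N, time in s.
With the tool pointing down it reaches from about 350 to 975 mm from the base axis. Payload 7.1 kg.
Tool frame: the origin (TCP) lies midway between the tips of the shut fingers; the grasp point (between the pads) lies 19 mm behind it; z points along the fingers, y is the line along which they close (so a half turn about z gives the same grasp; the last joint's range is limited). The gripper opens to 88 mm and grips with 3 to 60 N. Pads are 20 mm wide; open, the fingers measure 115 mm over their backs; the gripper's body (75 mm by 178 mm) begins 61 mm behind the grasp point.
Start: joints at [-1.3, 0.423, 1.63, -0, 1.089, -0.019], TCP at [178.618, -598.916, 222.675] pointing down, gripper open.
Joint ranges: [-3, 3], [-0.9, 2.11], [0.09, 2.58], [-1.31, 4.45], [0.11, 2.69], [-2.54, 2.54]. Speed limits (rad/s): [2.39, 2.39, 3.01, 3.14, 3.14, 3.14].

## Interface

Orientations are given as a rotation vector (axis times angle).
In Python, from workcell import ctrl gives the robot as it stands.
- The arm moves only by the shell command python3 -m inch 'ROWS' [OPENING]. ROWS is JSON, a list of rows, each an object with "xyz": the shift along the tool's x, y, z in mm, a list of three; "rot": the turn, a rotation vector about the tool's x, y, z in rad, a list of three. In form: [{"xyz": [dx, dy, dz], "rot": [ax, ay, az]}, ...]. A call has 1 to 12 rows; each row is the pose to reach, as a shift and turn from the pose commanded when the call began, along the tool's axes at that moment; what a row does not reach only later rows make up. A row lasts 1/12 s, in which the tool goes at most 41.7 mm and 7.16 degrees, less where a joint would pass 70% of its speed; a pose out of reach is approached as far as the arm can. A call with a gripper value outside its range is refused whole. OPENING is the closure in counts, from 0 (fully open) to 255 (shut), set as the call begins (- or left out, the last holds). The fingers move at their own pace and stop on an object; the grip force is fixed at half the most. Time passes only in rows, so rows that repeat a pose let the fingers close. It gives the time, the measured TCP pose, the force, the opening and the grip force at its end, in the units of the state.
- ctrl.get_obs(): the state, without advancing time (a new reading comes with each control period).
- ctrl.get_image(name): name is "side" or "top" or "wrist"; returns the picture (480x640x3 uint8, red, green, blue); there is no depth.
- ctrl.camera_model(name): a dict with "fx", "fy", "cx", "cy" (pixels), "k1" (the pictures are not rectified: a ray, as slopes to the right and down, at radius r is drawn at 1 + k1 r^2 times it, then the intrinsics apply), "position" and "attitude" of the camera in the world. Camera axes: x right, y up, looking along -z (the intrinsics and any distortion apply to the point x, -y, -z); pixel columns grow to the right and rows downward; lengths in mm; the calibration is good to about 2 mm. A picture is of the moment at which its call begins: read the wrist's pose just before it. camera_model takes no time and is no camera call; for the wrist camera it gives the pose at the moment of the call.
- ctrl.close_job(): hands the job in; it is judged then, once.
The state is a dict: "t": time; "qpos": joint angles; "qvel": joint speeds; "joint_torque": joint torques, N m; "ee_pos": TCP position; "orientation": TCP orientation; "ft_force": force on the tool from outside, world axes, zero at the start; "moment": the same for the moment, N m; "width": finger opening in mm; "grasp_force": force on a finger pad.
Only numpy, scipy, OpenCV 4.12 (cv2) and the standard library are available. Lean on these libraries where they do the work, as an engineer would, in place of code of your own. Each camera call takes 0.05 s, during which the arm holds its last target. There are 200 camera calls.

## Task

Take the spring tongs out of their stand, close their jaws on the knob of the largest of the three brass weights in the wooden block, lift it out and carry it to the bench scale. Finish while still holding it with the tongs, still and upright, a few centimetres above the middle of the scale's pan, without setting it down on the scale. Calibration weights must never be touched by the gripper itself, and the other two weights and the loose things lying around stay where they are.

Things in the scene. Friction and masses are not known exactly. Their poses are not given: they have to be found in the camera images.
- tongs: Steel spring tongs, 134 mm tall, 110 g, standing upright, jaws down, in the stand's well. Origin: midway between the jaws at their lower ends; z up to the bow joining the arms; the arms lie at +y and -y and close along y. Jaws: plates 20 mm wide (x), 22 mm high from z=0, 5 mm thick; open, 40 mm apart inside, 51 mm over their outsides. The bow tops out 44 mm above tongs_grip.
- tongs_grip (a point): Where to squeeze the tongs, 90 mm above the jaws' lower ends on the centre line: a black rubber roll (16 mm thick, 20 mm long in x) outside each arm, 48 mm over both when open. Gripper pointing down, fingers closing along the tongs' y. Squeezed to about 45 mm the tongs are carried with the jaws still about 30 mm apart; at about 41 mm the jaws are 18 mm apart.
- tongs_tips (a point): The point midway between the jaws at the level of their lower ends, z up, y along the closing line (same as the origin of tongs).
- tongs_left (a joint): Angle in rad of the arm at +y; 0 = sprung open, grows as the tongs are squeezed, 0.165 = shut, about 0.095 with the jaws on the large weight's knob. The other arm mirrors it. The spring pushes back at the rolls with 4 N (open) to about 9 N (shut); a squeeze on the rolls reaches the jaws divided by 3.2, less the spring.
- tongs_stand: Fixed stand: a dark steel foot plate 80 x 100 x 6 mm with an open aluminium well on it, 36 x 68 mm outside, 28 x 60 mm inside, rim 52 mm and inner floor 10 mm above the bench. Origin: centre of its underside; y along the well's long side. The tongs' jaws stand in the well; lift them straight up at least 45 mm to be clear.
- weight_block: Fixed dark wooden block 66 x 186 x 14 mm with three round recesses, 43 mm wide and 5 mm deep, 58 mm apart along its y. Origin: centre of its underside. One weight stands in each recess, in any order.
- weight_large: The largest brass weight, about 350 g: a cylinder 38 mm in diameter and 40 mm high with a neck and a knob 18 mm in diameter from 39 to 57 mm above its underside. Origin: centre of its underside, z up. The jaws grip it well with their lower ends 42 to 45 mm above its underside; squeeze the rolls with some 40 N or more then.
- weight_medium: Brass weight 30 mm in diameter, 40 mm tall with its knob; origin: centre of its underside. Leave alone.
- weight_small: Brass weight 24 mm in diameter, 30 mm tall with its knob; origin: centre of its underside. Leave alone.
- scale: Fixed grey bench scale, 165 (x) x 135 (y) mm, housing 35 mm high, with a round steel pan; origin: centre of its underside.
- scale_pan (a point): Centre of the top face of the scale's round pan (110 mm in diameter), 45 mm above the bench; z up.
- bush: Turned steel bush, 40 mm in diameter, 32 mm high, bystander; origin: centre of its underside.
- brass_bar: Brass hexagon bar, 22 x 90 x 19 mm, bystander; origin: centre of its underside.
- tape: Roll of tape, 62 mm in diameter, 19 mm high, bystander; origin: centre of its underside.
Things that resemble listed ones, but are neither listed nor needed, are in the scene too. Leave any blue, orange or turquoise look-alike of the tongs_stand alone.

How it is judged (in metres and radians):
On the way, in this order (a step that is already met when the one before it is completed fails the run):
1. the tongs are held by the gripper and lifted clear of their stand, the large weight still in its block (contact force between the fingers and tongs above 1 N and z of tongs in the frame of tongs_stand above 0.055 m and distance of weight_large from where it was at the start of the episode below 0.008 m), for 0.2 s.
2. the large weight is lifted out of the block in the jaws of the tongs (contact force between the fingers and tongs above 1 N and contact force between tongs and weight_large above 1 N and contact force between each of the fingers, the arm and weight_large below 0.3 N and z of weight_large in the frame of weight_block above 0.025 m), for 0.2 s.
At the end, for the whole second after the job is handed in: Gripper holds tongs, jaws hold the large weight: still (under 20 mm/s), upright within 0.3 rad, underside 15 to 100 mm above the pan, within 30 mm of its centre; nothing touches the scale, the gripper no weight; other weights and loose things within 20 mm of their start (contact force between the fingers and tongs above 1 N and contact force between tongs and weight_large above 1 N and contact force between each of the fingers, the arm and weight_large below 0.3 N and z of weight_large in the frame of scale_pan between 0.015 and 0.1 m and horizontal distance between weight_large and scale_pan below 0.03 m and angle between weight_large's own z axis and vertical below 0.3 rad and linear speed of weight_large below 0.02 m/s and contact force between each of weight_large, tongs and scale below 0.2 N and distance of each of weight_medium, weight_small, bush, brass_bar, tape from where it was at the start of the episode below 0.02 m); the arm keeps its last pose, push and grip.
It fails at once if the gripper or arm touches a weight (contact force between any of the fingers, the arm and weight_large above 0.5 N or contact force between any of the fingers, the arm and weight_medium above 0.5 N or contact force between any of the fingers, the arm and weight_small above 0.5 N).
It fails at once if the weight is set down on the scale (contact force between weight_large and scale above 0.5 N).
It fails at once if another weight or a loose bystander is disturbed (distance of any of weight_medium, weight_small, bush, brass_bar, tape from where it was at the start of the episode above 0.02 m).
It also fails if it takes over 51 s, if anything falls off the work surface, if the arm or the gripper's body presses on something with over 40 N, if the wrist force passes 120 N, or if a joint passes its speed limit or range.

## Working session

There is one attempt and no reset: what is moved stays moved. The work goes in short steps, Python scripts to look and compute and a shell command to move; the robot and the scene stay as the last step left them, time stands still between calls to the robot, and variables do not carry over. Pictures are saved under pics/ and viewed, at most 10 in all, crops included, and the job is handed in when it is done.

```bash
mkdir -p pics
cat > h.py <<'E'
import numpy as np, cv2, json
from scipy.spatial.transform import Rotation as R
from workcell import ctrl
def rot(a):
    a=np.array(a,float)
    return a if a.shape==(3,3) else (R.from_rotvec(a).as_matrix() if a.size==3 else R.from_quat(a).as_matrix())
def ray(m,u,v):
    d=np.array([(u-m['cx'])/m['fx'],(v-m['cy'])/m['fy']]);s=d.copy()
    for _ in range(20): s=d/(1+m['k1']*(s@s))
    return np.array(m['position'],float), rot(m['attitude'])@np.array([s[0],-s[1],-1])
def onz(m,u,v,z):
    p,d=ray(m,u,v); return p+d*(z-p[2])/d[2]
def proj(m,P):
    c=rot(m['attitude']).T@(np.array(P,float)-m['position']); s=np.array([c[0],-c[1]])/-c[2]; s=s*(1+m['k1']*(s@s))
    return np.array([m['fx']*s[0]+m['cx'],m['fy']*s[1]+m['cy']])
E
python3 - <<'E'
from h import *
for n in("top","side"):
    m=ctrl.camera_model(n); print(n,m)
    cv2.imwrite(f"pics/{n}0.png",ctrl.get_image(n)[:,:,::-1])
print(ctrl.get_obs())
E
```

```text
top {'fx': 445.14241402004416, 'fy': 445.14241402004416, 'cx': 316.21697164490394, 'cy': 234.38430498822305, 'k1': -0.0038065945233843198, 'position': array([ 452.50396909,   -8.5068327 , 1195.82331342]), 'attitude': array([ 0.07175297, -0.0484568 , -1.55289256])}
side {'fx': 490.04436181124714, 'fy': 490.04436181124714, 'cx': 319.463558711807, 'cy': 238.73339130952178, 'k1': -0.002052326052898299, 'position': array([ 169.56434657, -809.68745415,  602.06221966]), 'attitude': array([ 1.04292804, -0.2332148 , -0.4033772 ])}
{'t': 0.1, 'qpos': array([-1.30003377e+00,  4.23776324e-01,  1.63058682e+00, -5.54683512e-05,
        1.08859509e+00, -1.90112718e-02]), 'qvel': array([ 0.00027751, -0.00241304, -0.00158681, -0.00014151, -0.00118876,
        0.00014746]), 'joint_torque': array([ 4.49974607e-05, -5.45613492e+01, -2.74324965e+01,  6.45239674e-02,
        1.87715306e-02, -2.24033050e-05]), 'ee_pos': array([ 178.45683948, -598.46936107,  221.98250904]), 'orientation': array([-3.10733546e+00, -4.53430108e-01,  3.45705796e-04]), 'ft_force': array([-0.47265914, -0.10426315,  0.76028392]), 'moment': array([-0.00328209,  0.07949252, -0.05027875]), 'grasp_force': 0.0, 'width': 88.01318689898424}
```

View pics/top0.png

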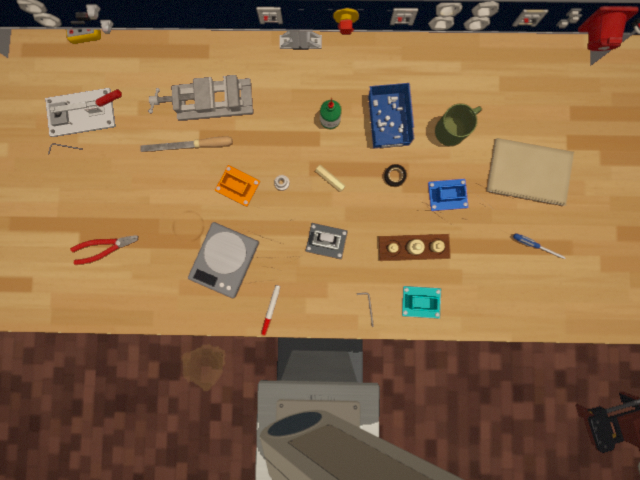

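View pics/side0.png

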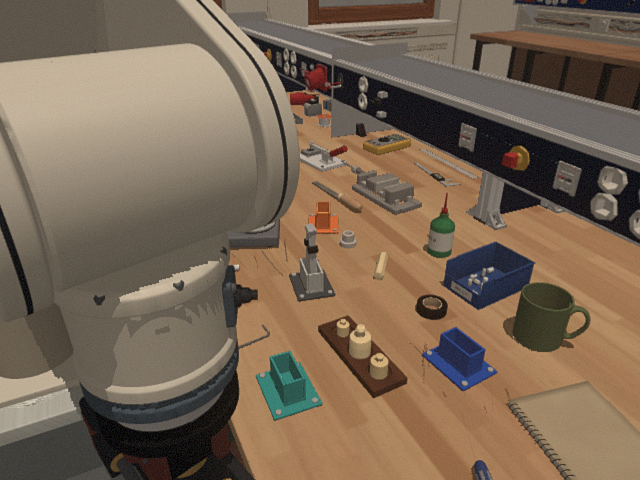

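The top view shows the stand with the tongs at about (327,240). The block is at (414,247) with the largest weight in the middle (416,246), and the scale pan is at (225,252). The side view confirms the tongs are upright in the grey stand and the large weight is in the middle.

```bash
cat > m.py <<'E'
from h import *
im=cv2.imread("pics/top0.png"); m=ctrl.camera_model("top"); hsv=cv2.cvtColor(im,cv2.COLOR_BGR2HSV)
def rect(mask,x0,y0,x1,y1,z,name):
    k=np.zeros_like(mask);k[y0:y1,x0:x1]=mask[y0:y1,x0:x1]
    k=cv2.morphologyEx(k,cv2.MORPH_CLOSE,np.ones((3,3)))
    c=max(cv2.findContours(k,0,2)[0],key=cv2.contourArea)
    P=np.array([onz(m,*p[0],z)[:2] for p in c],np.float32)
    print(name,cv2.minAreaRect(P), "px",cv2.boundingRect(c)); return P
H,S,V=cv2.split(hsv)
rect(((V<110)&(S<90)).astype(np.uint8),295,210,360,270,6,"foot")
rect((V<90).astype(np.uint8),370,228,458,268,14,"block")
P=rect(((S<60)&(V>150)).astype(np.uint8),195,225,255,280,45,"pan"); print(cv2.minEnclosingCircle(P))
for n,x in(("s",393),("l",416),("m",438)):
    rect(((V>120)).astype(np.uint8),x-10,234,x+11,260,50,n)
big=cv2.resize(im[200:310,180:460],None,fx=2.8,fy=2.8,interpolation=cv2.INTER_CUBIC);cv2.imwrite("pics/crop1.png",big)
E
python3 m.py
```

```text
foot ((528.1204223632812, -15.920661926269531), (97.00178527832031, 76.0556869506836), 78.60916900634766) px (306, 223, 40, 35)
block ((515.811279296875, -291.4730529785156), (24.43970489501953, 9.058177947998047), 6.202162742614746) px (428, 242, 5, 10)
pan ((490.00628662109375, 246.47474670410156), (106.55223083496094, 106.75031280517578), 1.71036696434021) px (204, 232, 42, 42)
((490.45245361328125, 246.38011169433594), 54.746795654296875)
s ((509.91839599609375, -189.89547729492188), (25.272180557250977, 25.601497650146484), 45.66190719604492) px (388, 242, 11, 11)
l ((513.4717407226562, -247.60238647460938), (38.56864547729492, 41.205692291259766), 0.9525533318519592) px (408, 239, 17, 16)
m ((516.9788208007812, -303.8896179199219), (30.542390823364258, 31.145471572875977), 45.30646514892578) px (432, 240, 13, 13)
```

View pics/crop1.png

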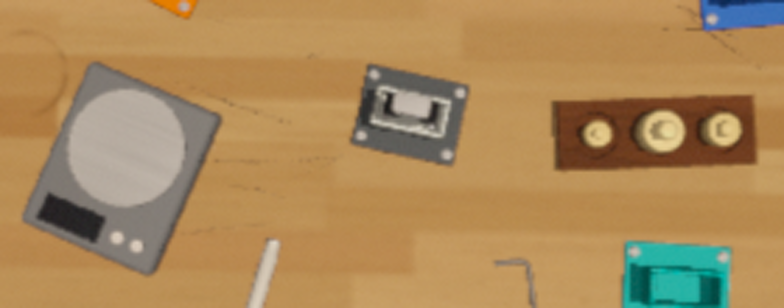

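The stand foot measures 97×76 mm and the pan 107 mm. The large weight is 39–41 mm across. All three match the given sizes, so I'm moving over the stand.

```bash
cat >> h.py <<'E'
def go(x,y,z,ydeg):
    "shift and turn in tool axes from the present pose to TCP x,y,z, straight down, tool y at ydeg"
    o=ctrl.get_obs(); A=rot(o['orientation']); yv=np.array([np.cos(np.radians(ydeg)),np.sin(np.radians(ydeg)),0]); zv=np.array([0,0,-1.])
    B=np.column_stack([np.cross(yv,zv),yv,zv])
    print("xyz",(A.T@(np.array([x,y,z])-o['ee_pos'])).round(2),"rot",R.from_matrix(A.T@B).as_rotvec().round(4),"t",o['t'])
E
python3 -c "
from h import *
go(528,-16,270,-101.4)
m=ctrl.camera_model('wrist'); o=ctrl.get_obs(); A=rot(o['orientation'])
print(A.T@(m['position']-o['ee_pos']),A.T@rot(m['attitude']))"
```

```text
xyz [ 501.41 -458.36  -47.4 ] rot [-1.300e-03  4.000e-04  4.888e-01] t 0.1
[ 7.77864655e+01  9.47011058e-03 -1.63239041e+02] [[-1.66434684e-04  9.59959006e-01  2.80140464e-01]
 [ 9.99999517e-01  4.31186228e-04 -8.83437170e-04]
 [-9.68856177e-04  2.80140182e-01 -9.59958614e-01]]
```

```bash
python3 -m inch '[{"xyz":[20,-18,-20],"rot":[0,0,0.02]},{"xyz":[45,-41,-47],"rot":[0,0,0.06]},{"xyz":[75,-69,-47],"rot":[0,0,0.1]},{"xyz":[105,-96,-47],"rot":[0,0,0.15]},{"xyz":[135,-124,-47],"rot":[0,0,0.2]},{"xyz":[165,-151,-47],"rot":[0,0,0.25]},{"xyz":[195,-178,-47],"rot":[0,0,0.3]},{"xyz":[225,-206,-47],"rot":[0,0,0.35]},{"xyz":[255,-233,-47],"rot":[0,0,0.4]},{"xyz":[285,-261,-47],"rot":[0,0,0.45]},{"xyz":[315,-288,-47],"rot":[0,0,0.48]},{"xyz":[345,-315,-47],"rot":[0,0,0.489]}]' 0; python3 -c "
from h import *
go(528,-16,270,-101.4)"
```

```text
t: 1.1
ee_pos: [419.6, -196.5, 269.6]
orientation: [-3.126, 0.315, 0.0]
ft_force: [0.6, -0.7, 0.3]
width: 87.4
grasp_force: 0.0
xyz [  70.19 -198.51   -0.36] rot [-0.      0.0001 -0.002 ] t 1.1
```

```bash
python3 -m inch '[{"xyz":[11,-32,0],"rot":[0,0,0]},{"xyz":[22,-64,0],"rot":[0,0,0]},{"xyz":[33,-96,0],"rot":[0,0,0]},{"xyz":[44,-128,0],"rot":[0,0,0]},{"xyz":[55,-158,0],"rot":[0,0,0]},{"xyz":[64,-182,0],"rot":[0,0,0]},{"xyz":[69,-195,0],"rot":[0,0,0]},{"xyz":[70.5,-200,0],"rot":[0,0,0]},{"xyz":[70.5,-200,0],"rot":[0,0,0]},{"xyz":[70.5,-200,0],"rot":[0,0,0]}]'; python3 -c "
from h import *
m=ctrl.camera_model('wrist');im=ctrl.get_image('wrist')
import pickle; pickle.dump(m,open('w1.pkl','wb'))
cv2.imwrite('pics/w1.png',im[:,:,::-1]); print(m['position'])
print(proj(m,[528,-16,144]),proj(m,[528,-16,52]))"
```

```text
t: 1.93
ee_pos: [527.2, -17.1, 269.4]
orientation: [3.126, -0.312, -0.002]
ft_force: [-1.1, 0.3, -1.0]
width: 87.8
grasp_force: 0.0
[603.60434981 -32.05668467 432.54588768]
[323.11612061 227.74693669] [323.32746187 204.51248939]
```

View pics/w1.png

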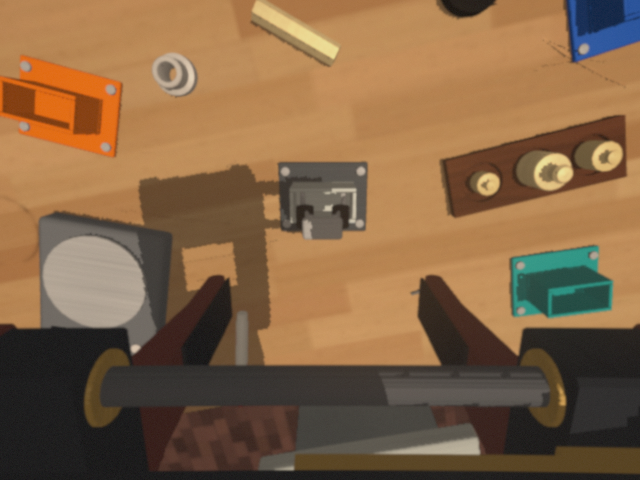

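The tongs' bow is at about (322,229) and the black rolls at (304,212) and (341,212). The foot is square to the image, so the tool is aligned with the stand. A crop will give a tighter reading.

```bash
python3 -c "
from h import *
im=cv2.imread('pics/w1.png');cv2.imwrite('pics/w1c.png',cv2.resize(im[150:250,260:385],None,fx=6,fy=6,interpolation=cv2.INTER_CUBIC))
import pickle; m=pickle.load(open('w1.pkl','rb'))
for u,v,z in((323,229,144),(304,212,100),(341,212,100),(278,163,6),(367,163,6),(279,230,6),(367,230,6)): print(u,v,onz(m,u,v,z).round(1))"
```

```text
323 229 [527.  -15.7 144. ]
304 212 [5.343e+02 4.000e-01 1.000e+02]
341 212 [527.7 -32.3 100. ]
278 163 [574.8  26.    6. ]
367 163 [555.2 -71.    6. ]
279 230 [499.4  42.8   6. ]
367 230 [479.  -58.2   6. ]
```

View pics/w1c.png

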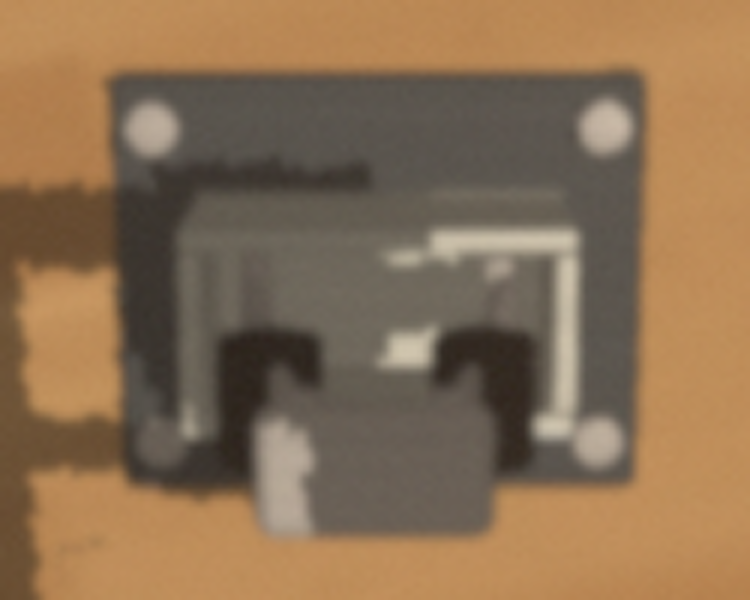

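The tongs' centre is at (527.8, -15.5) by both the bow and the rolls, and the jaws' line matches the tool's y. Next I descend until the grasp point is at roll height, TCP z=81.

```bash
python3 -c "
from h import *
go(527.8,-15.5,81,-101.4)"
```

```text
xyz [  0.41  -2.04 188.46] rot [ 0.0004  0.0008 -0.0011] t 1.9833
```

```bash
python3 -m inch '[{"xyz":[0,-0.5,10],"rot":[0,0,0]},{"xyz":[0,-1,30],"rot":[0,0,0]},{"xyz":[0,-1,55],"rot":[0,0,0]},{"xyz":[0,-1,80],"rot":[0,0,0]},{"xyz":[0,-1,105],"rot":[0,0,0]},{"xyz":[0,-1,130],"rot":[0,0,0]},{"xyz":[0,-1,150],"rot":[0,0,0]},{"xyz":[0,-1,168],"rot":[0,0,0]},{"xyz":[0,-1,180],"rot":[0,0,0]},{"xyz":[0,-1,186],"rot":[0,0,0]},{"xyz":[0,-1,188.5],"rot":[0,0,0]},{"xyz":[0,-1,188.5],"rot":[0,0,0]}]';  python3 -c "
from h import *
go(527.8,-15.5,81,-101.4)"
```

```text
t: 2.98
ee_pos: [528.0, -15.7, 81.1]
orientation: [3.126, -0.313, -0.0]
ft_force: [-0.6, 0.2, 0.1]
width: 88.3
grasp_force: 0.0
xyz [-0.29 -0.19  0.07] rot [ 0.0001  0.0002 -0.0007] t 2.9833
```

```bash
python3 -m inch '[{"xyz":[0,0,0],"rot":[0,0,0]},{"xyz":[0,0,0],"rot":[0,0,0]},{"xyz":[0,0,0],"rot":[0,0,0]},{"xyz":[0,0,0],"rot":[0,0,0]},{"xyz":[0,0,0],"rot":[0,0,0]},{"xyz":[0,0,0],"rot":[0,0,0]},{"xyz":[0,0,0],"rot":[0,0,0]},{"xyz":[0,0,0],"rot":[0,0,0]}]' 122
```

```text
t: 3.65
ee_pos: [528.2, -15.4, 81.3]
orientation: [-3.126, 0.312, -0.0]
ft_force: [-0.5, 0.0, 0.0]
width: 46.1
grasp_force: 7.0
```

```bash
python3 -m inch '[{"xyz":[0,0,0],"rot":[0,0,0]},{"xyz":[0,0,0],"rot":[0,0,0]},{"xyz":[0,0,-4],"rot":[0,0,0]},{"xyz":[0,0,-12],"rot":[0,0,0]},{"xyz":[0,0,-24],"rot":[0,0,0]},{"xyz":[0,0,-38],"rot":[0,0,0]},{"xyz":[0,0,-52],"rot":[0,0,0]},{"xyz":[0,0,-66],"rot":[0,0,0]},{"xyz":[0,0,-80],"rot":[0,0,0]},{"xyz":[0,0,-92],"rot":[0,0,0]},{"xyz":[0,0,-100],"rot":[0,0,0]},{"xyz":[0,0,-100],"rot":[0,0,0]}]' 125
python3 -c "
from h import *
cv2.imwrite('pics/w2.png',ctrl.get_image('wrist')[:,:,::-1]);cv2.imwrite('pics/s2.png',ctrl.get_image('side')[:,:,::-1])
go(513,-247.6,181,-101.4)"
```

```text
t: 4.65
ee_pos: [529.1, -15.4, 183.2]
orientation: [-3.126, 0.312, -0.005]
ft_force: [0.6, -0.6, -1.0]
width: 45.0
grasp_force: 5.3
xyz [ 31.23 230.59   0.32] rot [-0.0001 -0.0004 -0.0002] t 4.75
```

View pics/w2.png

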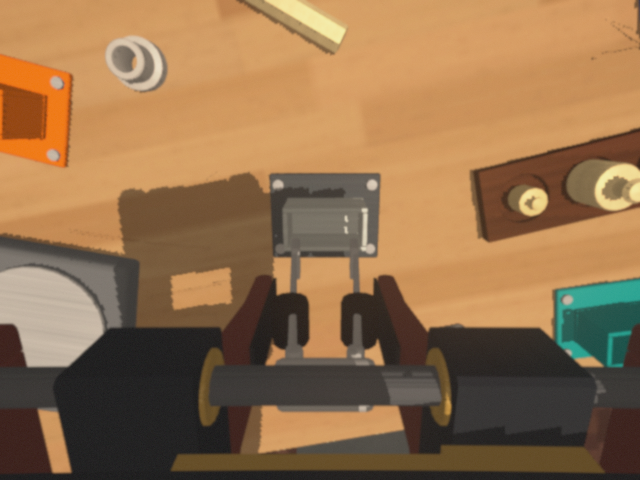

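The tongs hang centred between the pads at (325,320), with the jaws clear of the stand at (325,205). Next I carry them over the large weight.

```bash
python3 -m inch '[{"xyz":[1,6,0],"rot":[0,0,0]},{"xyz":[3,22,0],"rot":[0,0,0]},{"xyz":[6,44,0],"rot":[0,0,0]},{"xyz":[9,68,0],"rot":[0,0,0]},{"xyz":[12.5,92,0],"rot":[0,0,0]},{"xyz":[16,116,0],"rot":[0,0,0]},{"xyz":[19,140,0],"rot":[0,0,0]},{"xyz":[22.5,164,0],"rot":[0,0,0]},{"xyz":[25.5,188,0],"rot":[0,0,0]},{"xyz":[28,208,0],"rot":[0,0,0]},{"xyz":[30.5,223,0],"rot":[0,0,0]},{"xyz":[31.2,230.5,0],"rot":[0,0,0]}]'
python3 -m inch '[{"xyz":[0,0,0],"rot":[0,0,0]},{"xyz":[0,0,0],"rot":[0,0,0]},{"xyz":[0,0,0],"rot":[0,0,0]}]'
python3 -c "
from h import *
import pickle
m=ctrl.camera_model('wrist');pickle.dump(m,open('w3.pkl','wb'))
cv2.imwrite('pics/w3.png',ctrl.get_image('wrist')[:,:,::-1])
go(513,-247.6,181,-101.4)
for z in(66,57.5,49):print(z,proj(m,[513.3,-247.6,z]))
print(proj(m,[513,-247.6,110]))"
```

```text
t: 5.75
ee_pos: [512.5, -249.4, 180.4]
orientation: [-3.126, 0.315, 0.002]
ft_force: [-0.5, 0.1, -1.4]
width: 44.8
grasp_force: 5.3
t: 6.0
ee_pos: [512.9, -246.6, 180.9]
orientation: [-3.126, 0.311, 0.001]
ft_force: [-0.5, 0.9, -1.4]
width: 44.9
grasp_force: 5.3
xyz [0.21 1.11 0.01] rot [-0.0004  0.0006  0.0007] t 6.05
66 [325.99090072 231.27044308]
57.5 [325.94805567 228.37645953]
49 [325.90750685 225.63730085]
[326.34834706 249.7437825 ]
```

View pics/w3.png

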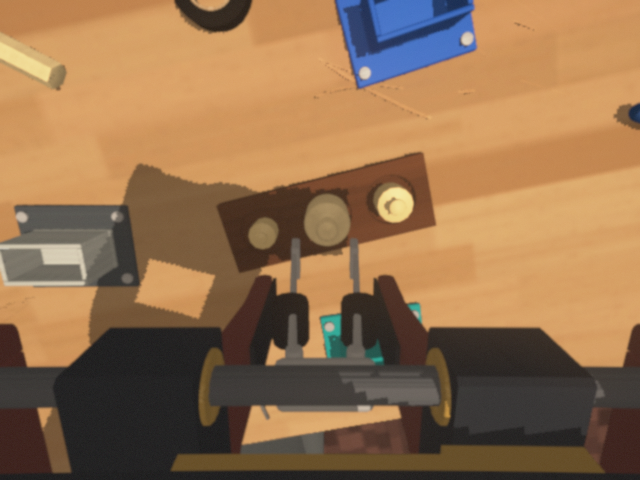

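```bash
python3 -c "
from h import *
im=cv2.imread('pics/w3.png');cv2.imwrite('pics/w3c.png',cv2.resize(im[180:270,270:385],None,fx=6,fy=6,interpolation=cv2.INTER_CUBIC))"
```

```text
(no output)
```

View pics/w3c.png

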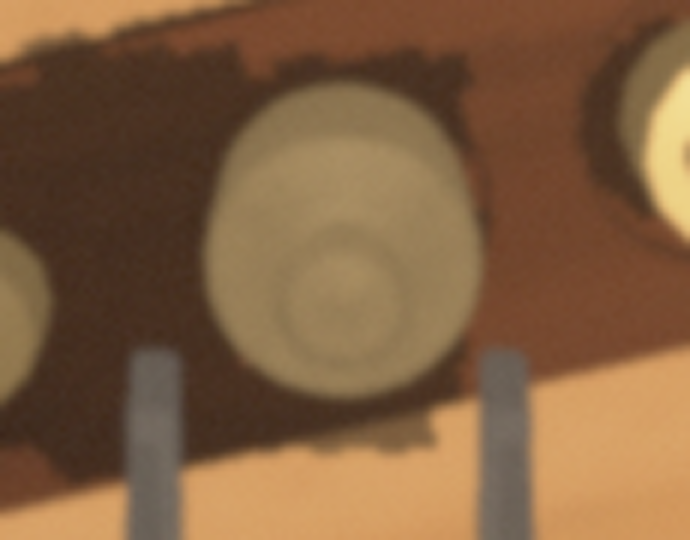

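The knob top is at (327,230) and the jaws' front ends are at (296,238) and (354,238). The weight is therefore at about (514.0, -248.4), 18 mm below the jaws' line. I descend in two steps.

```bash
python3 -m inch '[{"xyz":[0.5,1,3],"rot":[0,0,0]},{"xyz":[0.8,1,8],"rot":[0,0,0]},{"xyz":[0.8,1,14],"rot":[0,0,0]},{"xyz":[0.8,1,20],"rot":[0,0,0]},{"xyz":[0.8,1,25],"rot":[0,0,0]},{"xyz":[0.8,1,28],"rot":[0,0,0]},{"xyz":[0.8,1,30],"rot":[0,0,0]},{"xyz":[0.8,1,30],"rot":[0,0,0]},{"xyz":[0.8,1,30],"rot":[0,0,0]}]'
python3 -c "
from h import *
go(514,-248.4,123.7,-101.4)"
```

```text
t: 6.8
ee_pos: [513.7, -248.7, 151.1]
orientation: [-3.126, 0.312, 0.0]
ft_force: [-0.8, 0.3, -0.8]
width: 44.6
grasp_force: 5.3
xyz [ 0.27 -0.35 27.41] rot [-0.      0.0001 -0.0002] t 6.8
```

```bash
python3 -m inch '[{"xyz":[0.2,-0.2,2],"rot":[0,0,0]},{"xyz":[0.2,-0.2,6],"rot":[0,0,0]},{"xyz":[0.2,-0.2,11],"rot":[0,0,0]},{"xyz":[0.2,-0.2,16],"rot":[0,0,0]},{"xyz":[0.2,-0.2,20],"rot":[0,0,0]},{"xyz":[0.2,-0.2,24],"rot":[0,0,0]},{"xyz":[0.2,-0.2,26.5],"rot":[0,0,0]},{"xyz":[0.2,-0.2,27.4],"rot":[0,0,0]},{"xyz":[0.2,-0.2,27.4],"rot":[0,0,0]},{"xyz":[0.2,-0.2,27.4],"rot":[0,0,0]}]'
python3 -c "
from h import *
go(514,-248.4,123.7,-101.4)
cv2.imwrite('pics/w4.png',ctrl.get_image('wrist')[:,:,::-1])
s=ctrl.get_image('side')[:,:,::-1];m=ctrl.camera_model('side');u,v=proj(m,[514,-248,70]).astype(int);print(u,v)
a=cv2.imread('pics/w4.png')[150:400,220:430];b=s[max(v-80,0):v+60,max(u-70,0):u+70]
a=cv2.resize(a,(420,500));b=cv2.resize(b,(380,380));c=np.zeros((500,800,3),np.uint8);c[:,:420]=a;c[:380,420:]=b;cv2.imwrite('pics/c4.png',c)"
```

```text
t: 7.63
ee_pos: [514.0, -248.5, 123.8]
orientation: [3.126, -0.312, 0.0]
ft_force: [0.2, -0.8, -1.0]
width: 45.3
grasp_force: 5.3
xyz [-0.01 -0.12  0.12] rot [ 0.     -0.0001 -0.0002] t 7.6333
361 323
```

View pics/c4.png

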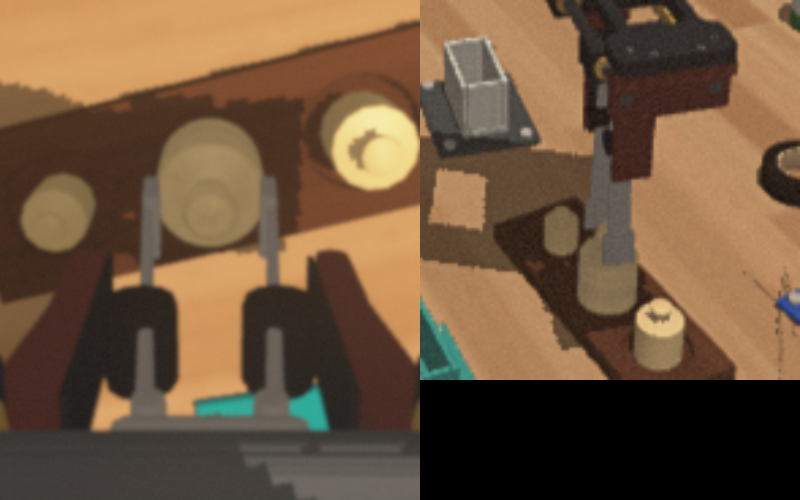

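The knob is centred between the jaws (crop 209 against jaws at 150 and 268), and the jaws are at knob height in the side view. I now close them.

```bash
python3 -m inch '[{"xyz":[0,0,0],"rot":[0,0,0]},{"xyz":[0,0,0],"rot":[0,0,0]},{"xyz":[0,0,0],"rot":[0,0,0]},{"xyz":[0,0,0],"rot":[0,0,0]}]' 133
python3 -m inch '[{"xyz":[0,0,0],"rot":[0,0,0]},{"xyz":[0,0,0],"rot":[0,0,0]},{"xyz":[0,0,0],"rot":[0,0,0]},{"xyz":[0,0,0],"rot":[0,0,0]},{"xyz":[0,0,0],"rot":[0,0,0]},{"xyz":[0,0,0],"rot":[0,0,0]}]' 255
```

```text
t: 8.07
ee_pos: [513.9, -248.5, 123.9]
orientation: [3.126, -0.312, 0.0]
ft_force: [-0.6, 0.5, -1.3]
width: 41.9
grasp_force: 6.4
t: 8.57
ee_pos: [513.9, -248.5, 123.8]
orientation: [3.126, -0.312, 0.0]
ft_force: [-0.1, 0.2, -1.6]
width: 39.6
grasp_force: 30.0
```

```bash
python3 -m inch '[{"xyz":[0,0,-1],"rot":[0,0,0]},{"xyz":[0,0,-3],"rot":[0,0,0]},{"xyz":[0,0,-6],"rot":[0,0,0]},{"xyz":[0,0,-9],"rot":[0,0,0]},{"xyz":[0,0,-12],"rot":[0,0,0]},{"xyz":[0,0,-15],"rot":[0,0,0]},{"xyz":[0,0,-18],"rot":[0,0,0]},{"xyz":[0,0,-20],"rot":[0,0,0]},{"xyz":[0,0,-20],"rot":[0,0,0]},{"xyz":[0,0,-20],"rot":[0,0,0]}]'
python3 -c "
from h import *
cv2.imwrite('pics/w5.png',ctrl.get_image('wrist')[:,:,::-1])
s=ctrl.get_image('side')[:,:,::-1];m=ctrl.camera_model('side');u,v=proj(m,[514,-248,70]).astype(int)
a=cv2.imread('pics/w5.png')[150:400,220:430];b=s[max(v-80,0):v+60,max(u-70,0):u+70]
a=cv2.resize(a,(420,500));b=cv2.resize(b,(380,380));c=np.zeros((500,800,3),np.uint8);c[:,:420]=a;c[:380,420:]=b;cv2.imwrite('pics/c5.png',c)"
```

```text
t: 9.4
ee_pos: [514.0, -248.5, 144.0]
orientation: [3.126, -0.312, 0.001]
ft_force: [-0.1, -0.1, -5.6]
width: 39.7
grasp_force: 30.0
```

View pics/c5.png

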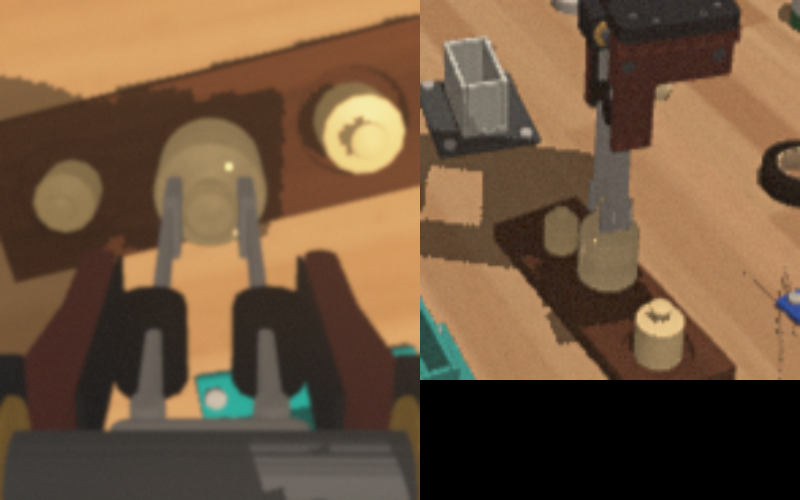

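The weight's underside is about 20 mm up out of its recess and it hangs straight in the jaws (side crop 608,250). The wrist force fell by 4 N, which matches its 350 g. I continue lifting to carrying height.

```bash
python3 -m inch '[{"xyz":[0,0,-2],"rot":[0,0,0]},{"xyz":[0,0,-6],"rot":[0,0,0]},{"xyz":[0,0,-12],"rot":[0,0,0]},{"xyz":[0,0,-19],"rot":[0,0,0]},{"xyz":[0,0,-26],"rot":[0,0,0]},{"xyz":[0,0,-33],"rot":[0,0,0]},{"xyz":[0,0,-40],"rot":[0,0,0]},{"xyz":[0,0,-47],"rot":[0,0,0]},{"xyz":[0,0,-54],"rot":[0,0,0]},{"xyz":[0,0,-60],"rot":[0,0,0]},{"xyz":[0,0,-64],"rot":[0,0,0]},{"xyz":[0,0,-66],"rot":[0,0,0]}]'
python3 -c "
from h import *
go(490.2,246.4,210,-101.4)"
```

```text
t: 10.5
ee_pos: [514.2, -248.6, 210.6]
orientation: [3.126, -0.312, 0.001]
ft_force: [-0.5, 1.7, -5.5]
width: 39.9
grasp_force: 30.0
xyz [-1.2144e+02 -4.8049e+02  3.6000e-01] rot [ 0.0003 -0.001  -0.0002] t 10.5
```

```bash
python3 -m inch '[{"xyz":[-0.5,-2,0],"rot":[0,0,0]},{"xyz":[-1.5,-6,0],"rot":[0,0,0]},{"xyz":[-3,-12,0],"rot":[0,0,0]},{"xyz":[-5,-20,0],"rot":[0,0,0]},{"xyz":[-7.5,-30,0],"rot":[0,0,0]},{"xyz":[-10.5,-42,0],"rot":[0,0,0]},{"xyz":[-13.5,-54,0],"rot":[0,0,0]},{"xyz":[-16.5,-66,0],"rot":[0,0,0]},{"xyz":[-20,-78,0],"rot":[0,0,0]},{"xyz":[-23,-90,0],"rot":[0,0,0]},{"xyz":[-26,-102,0],"rot":[0,0,0]},{"xyz":[-29,-114,0],"rot":[0,0,0]}]'
python3 -m inch '[{"xyz":[-3,-12,0],"rot":[0,0,0]},{"xyz":[-6,-24,0],"rot":[0,0,0]},{"xyz":[-9,-36,0],"rot":[0,0,0]},{"xyz":[-12,-48,0],"rot":[0,0,0]},{"xyz":[-15,-60,0],"rot":[0,0,0]},{"xyz":[-18,-72,0],"rot":[0,0,0]},{"xyz":[-21,-84,0],"rot":[0,0,0]},{"xyz":[-24,-96,0],"rot":[0,0,0]},{"xyz":[-27,-108,0],"rot":[0,0,0]},{"xyz":[-30,-120,0],"rot":[0,0,0]},{"xyz":[-33,-132,0],"rot":[0,0,0]},{"xyz":[-36,-144,0],"rot":[0,0,0]}]'
python3 -c "
from h import *
go(490.2,246.4,210,-101.4)"
```

```text
t: 11.5
ee_pos: [507.9, -129.7, 209.9]
orientation: [3.126, -0.312, 0.0]
ft_force: [0.1, 0.6, -5.5]
width: 40.0
grasp_force: 30.0
t: 12.5
ee_pos: [501.2, 18.5, 209.8]
orientation: [-3.126, 0.312, -0.0]
ft_force: [0.1, 0.4, -3.9]
width: 39.8
grasp_force: 30.0
xyz [-5.5820e+01 -2.2121e+02 -1.9000e-01] rot [-0.     -0.     -0.0002] t 12.5
```

```bash
python3 -m inch '[{"xyz":[-3,-12,0],"rot":[0,0,0]},{"xyz":[-6,-24,0],"rot":[0,0,0]},{"xyz":[-9,-36,0],"rot":[0,0,0]},{"xyz":[-12,-48,0],"rot":[0,0,0]},{"xyz":[-15,-60,0],"rot":[0,0,0]},{"xyz":[-18,-72,0],"rot":[0,0,0]},{"xyz":[-21,-84,0],"rot":[0,0,0]},{"xyz":[-24,-96,0],"rot":[0,0,0]},{"xyz":[-27,-108,0],"rot":[0,0,0]},{"xyz":[-30,-120,0],"rot":[0,0,0]},{"xyz":[-33,-132,0],"rot":[0,0,0]},{"xyz":[-36,-144,0],"rot":[0,0,0]}]'
python3 -m inch '[{"xyz":[-3,-12,0],"rot":[0,0,0]},{"xyz":[-6,-24,0],"rot":[0,0,0]},{"xyz":[-9,-36,0],"rot":[0,0,0]},{"xyz":[-11.5,-46,0],"rot":[0,0,0]},{"xyz":[-14,-56,0],"rot":[0,0,0]},{"xyz":[-16,-64,0],"rot":[0,0,0]},{"xyz":[-17.5,-70,0],"rot":[0,0,0]},{"xyz":[-18.5,-74,0],"rot":[0,0,0]},{"xyz":[-19,-76,0],"rot":[0,0,0]},{"xyz":[-19.3,-77,0],"rot":[0,0,0]},{"xyz":[-19.3,-77,0],"rot":[0,0,0]},{"xyz":[-19.3,-77,0],"rot":[0,0,0]}]'
python3 - <<'E'
from h import *
go(490.2,246.4,210,-101.4)
# brass blob under the jaws in both fixed views, near the expected weight centre
pts=[]
for n in("top","side","wrist"):
    m=ctrl.camera_model(n);im=ctrl.get_image(n)[:,:,::-1];cv2.imwrite(f"pics/{n}6.png",im)
    hsv=cv2.cvtColor(im,cv2.COLOR_BGR2HSV);e=proj(m,[490,246,115]);k=((hsv[...,0]>18)&(hsv[...,0]<32)&(hsv[...,1]>70)).astype(np.uint8)
    x,y=e.astype(int); w=np.zeros_like(k);w[max(y-70,0):y+70,max(x-60,0):x+60]=1;k*=w
    N,L,S,C=cv2.connectedComponentsWithStats(k)
    print(n,e.round(),[(C[i].round(1),S[i][:4],S[i][4]) for i in range(1,N) if S[i][4]>60])
E
```

```text
t: 13.5
ee_pos: [494.4, 166.8, 209.8]
orientation: [3.126, -0.312, -0.0]
ft_force: [0.4, -0.4, -5.3]
width: 39.6
grasp_force: 30.0
t: 14.5
ee_pos: [490.7, 244.5, 209.7]
orientation: [3.126, -0.313, -0.0]
ft_force: [0.4, 0.2, -4.9]
width: 40.4
grasp_force: 30.0
xyz [-0.9  -1.74 -0.25] rot [ 0.0002  0.0001 -0.0005] t 14.5
top [218. 251.] []
side [252. 195.] []
wrist [323. 241.] [(array([320.2, 230.9]), array([300, 214,  40,  33], dtype=int32), np.int32(382)), (array([324.5, 256.6]), array([311, 243,  27,  29], dtype=int32), np.int32(226))]
```

```bash
python3 -m inch '[{"xyz":[0,0,0],"rot":[0,0,0]},{"xyz":[0,0,0],"rot":[0,0,0]},{"xyz":[0,0,0],"rot":[0,0,0]},{"xyz":[0,0,0],"rot":[0,0,0]},{"xyz":[0,0,0],"rot":[0,0,0]},{"xyz":[0,0,0],"rot":[0,0,0]},{"xyz":[0,0,0],"rot":[0,0,0]},{"xyz":[0,0,0],"rot":[0,0,0]}]'
python3 - <<'E'
from h import *
im=ctrl.get_image('wrist')[:,:,::-1]; ref=cv2.imread('pics/w5.png')
for a in(ref,im):
    s=cv2.cvtColor(a,cv2.COLOR_BGR2HSV); k=((s[...,0]>16)&(s[...,0]<34)&(s[...,1]>50)).astype(np.uint8)[195:275,285:365]
    N,L,S,C=cv2.connectedComponentsWithStats(k); print([(C[i].round(1),S[i]) for i in range(1,N) if S[i][4]>60])
o=ctrl.get_obs();print(o['ee_pos'],o['ft_force'],np.abs(o['qvel']).max(),o['grasp_force'],o['width'])
E
```

```text
t: 15.32
ee_pos: [490.7, 244.9, 209.8]
orientation: [3.126, -0.312, -0.0]
ft_force: [0.0, -0.4, -4.5]
width: 40.3
grasp_force: 30.0
[(array([39.5, 44.1]), array([  12,   14,   56,   64, 2406], dtype=int32))]
[(array([39.4, 44.4]), array([  11,   14,   58,   65, 2503], dtype=int32))]
[490.7363781  244.85860574 209.773392  ] [-0.21866996  0.09545553 -5.01495763] 0.0013709120475620027 29.99809205532074 39.92447446229637
```

The brass blob sits in the hand as it did right after the lift (centroid within 0.3 px), so the weight hasn't slipped. The arm is still, so I'm handing the job in.

```bash
python3 -c "
from workcell import ctrl
print(ctrl.close_job())"
```

```text
the job is handed in; nothing more can be done
None
```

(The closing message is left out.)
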